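# Load the sprung holding jig with the cork block

## Robot

A 7-joint arm with a two-finger parallel gripper is mounted at the origin on a cart in front of the work surface, level with it; the furniture and walls round the work are solid. World frame = base frame: x ahead of the robot, y to its left, z up, the work surface at z = 0. Lengths are in m, angles in rad, forces in N, time in s.
With the tool pointing down it reaches from about 0.4 to 0.875 m from the base axis. Payload 4.4 kg.
Tool frame: the origin (TCP) lies midway between the tips of the shut fingers; the grasp point (between the pads) lies 19 mm behind it (bot.grasp_offset is the distance from the TCP to the grasp point, in m); z points along the fingers, x is the direction in which the jaws open and shut, and the axes are right-handed (so a half turn about z gives the same grasp; the last joint's range is limited). The gripper opens to 85 mm and grips with 20 to 120 N. Pads are 22 mm wide; open, the fingers measure 114 mm over their backs; the gripper's body (76 mm by 85 mm) begins 54 mm behind the grasp point. The pads swing forward as they close: fully open they stand 13 mm farther back than shut.
Start: joints at [1.197, 0.628, 0.038, 1.517, -0.027, 0.996, -0.02], TCP at [0.197, -0.619, 0.231] pointing down, gripper open.
Joint ranges: [-3.06, 3.06], [-0.37, 2.12], [-1.25, 1.32], [0.18, 2.47], [-1.1, 4.24], [0.23, 1.98], [-2.94, 2.94]. Speed limits (rad/s): [2.57, 2.57, 3.14, 3.14, 3.14, 3.14, 3.14].

## Interface

Orientations are given as a unit quaternion [w, x, y, z].
In Python, from plant import bot, cams, workorder gives the robot as it stands.
- The arm moves only by the shell command python3 -m handwheel 'ROWS' [FORCE]. ROWS is JSON, a list of rows, each an object of numbers: "hand": the finger opening in mm, from 0 to 85.4; "tx", "ty", "tz": the shift along the world's x, y, z in units of 30 mm (1.0 is 30 mm); "twist": the turn about the world's z in units of 6 degrees (1.0 is 6 degrees). In form: [{"hand": .., "tx": .., "ty": .., "tz": .., "twist": ..}, ...]. A call has 1 to 8 rows; each row is the pose to reach, as a shift and turn from the pose commanded when the call began; what a row does not reach only later rows make up. A row lasts 1/8 s, in which the tool goes at most 62.5 mm and 10.7 degrees, less where a joint would pass 70% of its speed; a pose out of reach is approached as far as the arm can. A call with a gripper value outside its range is refused whole. The fingers move at their own pace and stop on an object; FORCE is the grip in N (left out, the last holds). Time passes only in rows, so rows that repeat a pose let the fingers close. It gives the time, the measured TCP pose, the force and the opening at its end, in the units of the state.
- bot.get_obs(): the state, without advancing time (a new reading comes with each control period).
- cams.read_camera(name): name is "scene" or "top" or "wrist"; returns a dict with "color" (480x640x3 uint8, red, green, blue), "fx", "fy", "cx", "cy" (pixels), "eye" and "rotation" of the camera in the world; the wrist camera has in their place "hand_eye" (4x4, takes a point from camera to tool coordinates, whose origin is the TCP and whose axes are the tool frame's). Camera axes: x right, y up, looking along -z (the intrinsics and any distortion apply to the point x, -y, -z); pixel columns grow to the right and rows downward; lengths in m; the calibration is good to about 2 mm. A picture is of the moment at which its call begins: read the wrist's pose just before it. There is no depth.
- workorder.hand_in(): hands the job in, once; it reports no verdict.
The state is a dict: "t": time; "joint_pos": joint angles; "joint_velocities": joint speeds; "joint_torque": joint torques, N m; "eef_pos": TCP position; "tcp_rot": TCP orientation; "ft_force": force on the tool from outside, world axes, zero at the start; "ft_torque": the same for the moment, N m; "width": finger opening in m.
Only numpy, scipy, OpenCV 4.12 (cv2) and the standard library are available. Lean on these libraries where they do the work, as an engineer would, in place of code of your own. Each camera call takes 0.05 s, during which the arm holds its last target.

## Task

Pull the black handle of the sprung jig out to its stop so that the catch drops in and holds the jaw open, and let go. Lay the cork block flat on the jig's bed between the two jaws, its long sides along the jaws and about in their middle, and let go of it. Then press the red pad of the catch so that the jaw springs shut and clamps the block.

Things in the scene. Friction and masses are not known exactly. Their poses are not given: they have to be found in the camera images.
- jig: Wooden jig fixed to the table; origin on the table. x axis = slide line, from the pull handle to the fixed jaw; y to its left; z up. Base x -75 to 130 mm, 116 mm wide; bed 12 mm above the table. Fixed jaw x 95 (its face) to 126 mm, 90 mm wide, top 40 mm up. Spring housing x -70 to -42 mm, 94 mm wide, top 36 mm up. Catch at the left edge: x -25 to 18, y 40 to 146 mm, up to 52 mm high.
- jaw (a joint): Slide of the movable jaw in m: 0 shut, 0.068 pulled out to its stop (along the jig's -x). A spring draws it shut (6 N shut, 10 N at the stop). From about 0.0655 on, the catch drops in by itself behind a tooth and then holds the jaw near 0.065. Clamped on the cork block's 44 mm width it reads about 0.011.
- jaw_handle (a point): Centre of the pull handle: a black round bar, 16 mm thick and 74 mm long, lying along the jig's y, 64 mm above the table, on an aluminium plate 10 mm thick below it. It moves with the jaw: at jig x = -110 mm when shut, -178 mm at the stop. Free space on both sides of it.
- catch (a joint): Rocker of the catch in rad: 0 = rest (hook down), up to 0.36 = pad pressed fully down. The hook is free of the tooth at about 0.2. A light spring returns it to 0; the pad needs about 2 to 5 N.
- catch_pad (a point): Centre of the top face of the red press pad at the outer (left) end of the catch rocker, at jig x = -4.5, y = 130 mm, 50 mm above the table at rest; pad 30 x 32 mm. It goes down about 9 mm until the hook lets go and about 16 mm at the end of its travel. The space above it is free.
- jig_gap (a point): Point on the bed (12 mm above the table) in the middle of the gap when the jaw is caught open: jig x = 45 mm, y = 0; axes as the jig's. The gap is then 98 mm between the faces: fixed jaw's at jig x = 95 mm, movable jaw's (84 mm wide, 40 mm high) at -3 mm; shut, the latter is at 62 mm.
- cork_block_center (a point): Centre of the loose brown cork block, a plain block 44 x 70 x 28 mm (x, y, z; 60 g), lying flat on the table, to the right of the jig; its long side is its y axis. A small brass thumb plane (25 x 60 x 34 mm) stands near it and is not needed.

How it is judged:
On the way, in this order (a step that is already met when the one before it is completed fails the run):
1. the jaw is pulled out to where the catch holds it open, and the handle is let go (value of joint jaw above 0.062 m and value of joint catch below 0.05 rad and contact force between the fingers and anything else below 0.3 N), for 0.2 s.
2. the cork block lies flat and released on the bed between the open jaws, lengthwise along them (value of joint jaw above 0.062 m and x of cork_block_center in the frame of jig between 0.015 and 0.077 m and y of cork_block_center in the frame of jig between -0.025 and 0.025 m and z of cork_block_center in the frame of jig between 0.022 and 0.03 m and angle between the y axis of cork_block_center and the y axis of jig, either way round below 0.35 rad and contact force between the fingers and anything else below 0.3 N), for 0.2 s.
At the end, for the whole second after the job is handed in: Jaw sprung shut on the block (slide at 7 to 15 mm), catch at rest (0.05 rad); block flat on the bed (4 mm, 0.08 rad), against the fixed jaw (centre at jig x 68 to 78 mm), square to the jaws within 0.08 rad and within 25 mm of the middle of their width (value of joint jaw between 0.007 and 0.015 m and value of joint catch below 0.05 rad and x of cork_block_center in the frame of jig between 0.068 and 0.078 m and y of cork_block_center in the frame of jig between -0.025 and 0.025 m and z of cork_block_center in the frame of jig between 0.022 and 0.03 m and angle between the y axis of cork_block_center and the y axis of jig, either way round below 0.08 rad and angle between the z axis of cork_block_center and the z axis of jig, either way round below 0.08 rad); the robot touches nothing.
It also fails if it takes over 61 s, if anything falls off the work surface, if the arm or the gripper's body presses on something with over 40 N, if the wrist force passes 120 N, or if a joint passes its speed limit or range.

## Working session

There is one attempt and no reset: what is moved stays moved. The work goes in short steps, Python scripts to look and compute and a shell command to move; the robot and the scene stay as the last step left them, time stands still between calls to the robot, and variables do not carry over. Pictures are saved under pics/ and viewed, and the job is handed in when it is done.

```bash
ls; mkdir -p pics; python3 - <<'E'
from plant import bot,cams
import cv2
for n in ("scene","top"):
    d=cams.read_camera(n); cv2.imwrite(f"pics/{n}0.png",d["color"][:,:,::-1])
    print(n,{k:v for k,v in d.items() if k!="color"})
print(bot.get_obs(),bot.grasp_offset)
E
```

```text
pics
scene {'fx': 445.2560324081212, 'fy': 445.2560324081212, 'cx': 318.3455271980258, 'cy': 225.5084481300406, 'eye': array([0.19085399, 0.55318352, 0.54471345]), 'rotation': array([-0.21855312, -0.12404275,  0.45712574,  0.85316117])}
top {'fx': 458.7228183877597, 'fy': 458.7228183877597, 'cx': 325.98499566426347, 'cy': 239.76102625654974, 'eye': array([ 0.38654939, -0.07375721,  1.02107308]), 'rotation': array([ 0.72366099,  0.075196  , -0.0676364 , -0.68270465])}
{'t': 0.1, 'joint_pos': array([ 1.19718615,  0.6292508 ,  0.03844899,  1.51827721, -0.02701053,
        0.99627007, -0.01999682]), 'joint_velocities': array([-0.0009848 , -0.00090363,  0.00022817, -0.00091878, -0.00185951,
       -0.0009788 ,  0.00042577]), 'joint_torque': array([ 2.36043408e-03, -5.64540017e+01,  1.23033531e+00, -1.93975550e+01,
        1.12803260e-02,  5.38314504e-03,  3.35891229e-05]), 'eef_pos': array([ 0.1967937 , -0.6189114 ,  0.23047999]), 'tcp_rot': array([-4.93873992e-04,  8.07144856e-01, -5.90352835e-01, -6.84103762e-04]), 'ft_force': array([ 0.29580165, -0.25133867,  0.15480477]), 'ft_torque': array([ 0.00218278,  0.01653429, -0.03998754]), 'width': 0.08531383271357516} 0.0187
```

View pics/scene0.png

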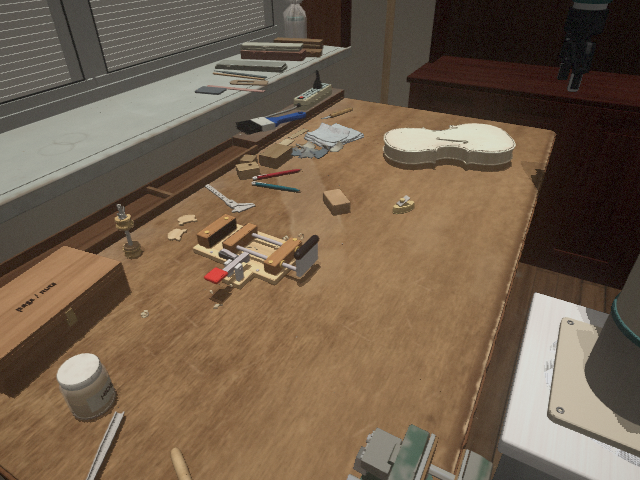

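View pics/top0.png

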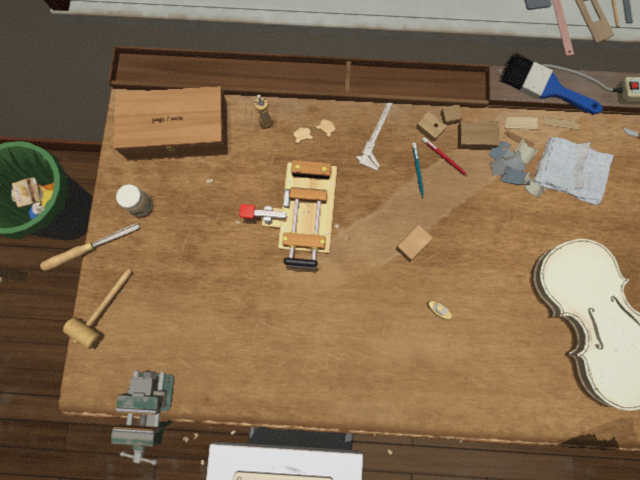

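The top view shows the jig with its handle near (300,263), the fixed jaw near (311,169), the red pad at (247,211), the cork block at (414,243) and the brass plane at (440,310). I'll enlarge it to measure.

```bash
cat > h.py <<'E'
import numpy as np, cv2
from scipy.spatial.transform import Rotation as R
def rot(q): return R.from_quat(np.r_[q[1:],q[0]]).as_matrix()
def ray(d,u,v):
    M=rot(d["rotation"]); 
    return M@np.array([(u-d["cx"])/d["fx"],-(v-d["cy"])/d["fy"],-1.0])
def at(d,u,v,z):
    r=ray(d,u,v); e=np.array(d["eye"]); return e+r*(z-e[2])/r[2]
def proj(d,P):
    p=rot(d["rotation"]).T@(np.array(P)-d["eye"]); return np.array([d["cx"]+d["fx"]*p[0]/-p[2], d["cy"]-d["fy"]*p[1]/-p[2]])
E
python3 - <<'E'
from plant import cams
import cv2
from h import *
d=cams.read_camera("top"); c=d["color"][:,:,::-1]
cv2.imwrite("pics/topA.png",cv2.resize(c[150:280,230:360],None,fx=4.6,fy=4.6,interpolation=2))
cv2.imwrite("pics/topB.png",cv2.resize(c[210:330,380:470],None,fx=5,fy=5,interpolation=2))
for a in ((300,263,.064),(311,169,.04),(247,211,.05),(414,243,.028),(440,310,.034)): print(at(d,*a).round(4))
E
```

```text
[ 0.5294 -0.0059  0.064 ]
[ 0.7481 -0.014   0.04  ]
[0.6396 0.1191 0.05  ]
[ 0.5938 -0.2512  0.028 ]
[ 0.4504 -0.3082  0.034 ]
```

View pics/topA.png

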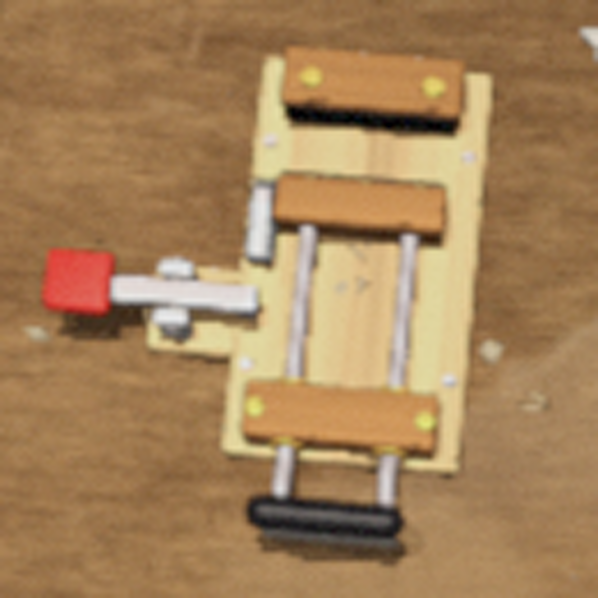

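View pics/topB.png

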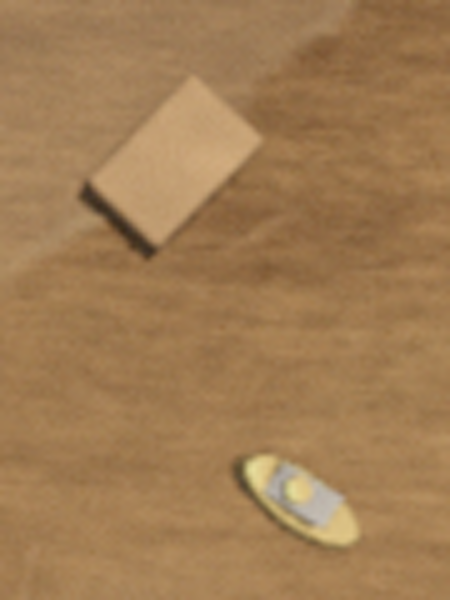

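```bash
cat > fit.py <<'E'
from plant import cams
from h import *
from scipy.optimize import least_squares
d=cams.read_camera("top")
A=lambda u,v:((u+.5)/4.6+229.5,(v+.5)/4.6+149.5)
B=lambda u,v:((u+.5)/5+379.5,(v+.5)/5+209.5)
obs=[((-.075,.058,.012),A(222,453)),((-.075,-.058,.012),A(458,470)),((.130,.058,.012),A(265,57)),((.13,-.058,.012),A(492,73)),
((-.110,0,.070),A(325,514)),((-.0045,.130,.05),A(80,281)),((.126,.045,.04),A(289,46)),((.126,-.045,.04),A(463,62)),((-.042,.047,.036),A(248,380)),((-.042,-.047,.036),A(438,394))]
def w(p,P):
    c,s=np.cos(p[2]),np.sin(p[2]); return np.array([p[0]+c*P[0]-s*P[1],p[1]+s*P[0]+c*P[1],P[2]])
def res(p,o): return np.concatenate([proj(d,w(p,P))-q for P,q in o])
r=least_squares(res,[.64,-.01,0],args=(obs,)); print("jig",r.x.round(4),np.degrees(r.x[2]),"\n",r.fun.reshape(-1,2).round(1).tolist())
j=r.x
for n,P in dict(handle=(-.11,0,.064),stop=(-.178,0,.064),pad=(-.0045,.13,.05),gap=(.045,0,.026)).items(): print(n,w(j,P).round(4))
# cork: long edge from (193,76)->(90,186)
Q=[at(d,*B(*p),.028)[:2] for p in ((193,76),(263,138),(160,246),(90,186))]
print("cork",np.mean(Q,0), [np.linalg.norm(Q[i]-Q[(i+1)%4]) for i in range(4)])
yv=(Q[3]+Q[2]-Q[0]-Q[1]);print("cork y axis ang",np.degrees(np.arctan2(yv[1],yv[0])), "=> yaw",np.degrees(np.arctan2(yv[1],yv[0]))-90)
E
python3 fit.py; python3 -c "
from plant import bot
from h import *
print(rot(bot.get_obs()['tcp_rot']).round(3))"
```

```text
jig [ 0.6413 -0.01   -0.0269] -1.5387531267756291 
 [[-0.2, -0.0], [0.2, 0.6], [-0.2, -0.2], [0.2, 0.3], [0.2, 0.3], [-0.4, -0.0], [-0.9, -0.2], [0.8, -0.6], [-0.4, -0.4], [0.8, 0.1]]
handle [ 0.5314 -0.007   0.064 ]
stop [ 0.4634 -0.0052  0.064 ]
pad [0.6403 0.1201 0.05  ]
gap [ 0.6863 -0.0112  0.026 ]
cork [ 0.59655259 -0.25320383] [np.float64(0.04100867308667468), np.float64(0.06759379888793114), np.float64(0.04004691864399373), np.float64(0.06863835189048009)]
cork y axis ang 139.37255906163196 => yaw 49.37255906163196
[[ 0.303 -0.953 -0.   ]
 [-0.953 -0.303  0.001]
 [-0.001 -0.    -1.   ]]
```

```bash
python3 -m handwheel '[{"hand":50,"tx":2,"ty":2.5,"tz":0,"twist":1.5},{"hand":50,"tx":3.5,"ty":5,"tz":0,"twist":3},{"hand":50,"tx":5,"ty":7.5,"tz":0,"twist":4.5},{"hand":50,"tx":6.3,"ty":10,"tz":0,"twist":6},{"hand":50,"tx":7.6,"ty":12.5,"tz":0,"twist":7.5},{"hand":50,"tx":9,"ty":15,"tz":0,"twist":9},{"hand":50,"tx":10,"ty":17,"tz":0,"twist":10.5},{"hand":50,"tx":10.6,"ty":19,"tz":0,"twist":11.8}]' 40; cat > st.py <<'E'
from plant import bot
from h import *
o=bot.get_obs(); M=rot(o['tcp_rot'])
print(o['t'],o['eef_pos'].round(4),"xang",np.degrees(np.arctan2(M[1,0],M[0,0])).round(2),"z",M[:,2].round(3),"F",o['ft_force'].round(2),"w",round(o['width'],4),"q",o['joint_pos'].round(2))
E
python3 st.py
```

```text
t: 1.2
eef_pos: [0.4509, -0.1879, 0.2315]
tcp_rot: [0.0, 1.0, -0.012, 0.0]
ft_force: [1.3, -0.6, 0.1]
width: 0.0499
1.2 [ 0.4509 -0.1879  0.2315] xang -1.32 z [ 0.001 -0.    -1.   ] F [ 1.33 -0.63  0.13] w 0.0499 q [ 0.58  0.41 -0.34  1.95  0.19  0.81  0.12]
```

```bash
python3 -m handwheel '[{"hand":50,"tx":0,"ty":0,"tz":0,"twist":0},{"hand":50,"tx":0,"ty":0,"tz":0,"twist":0}]'; python3 st.py
```

```text
t: 1.45
eef_pos: [0.4496, -0.19, 0.2312]
tcp_rot: [0.0, 1.0, -0.014, -0.0]
ft_force: [-0.6, -1.0, -0.2]
width: 0.0501
1.45 [ 0.4496 -0.19    0.2312] xang -1.6 z [-0.001 -0.001 -1.   ] F [-0.63 -0.97 -0.15] w 0.0501 q [ 0.59  0.42 -0.34  1.95  0.19  0.81  0.12]
```

```bash
python3 -m handwheel '[{"hand":50,"tx":1,"ty":2,"tz":-1,"twist":0},{"hand":50,"tx":2,"ty":4,"tz":-2,"twist":0},{"hand":50,"tx":2.73,"ty":6.1,"tz":-2.8,"twist":0},{"hand":50,"tx":2.73,"ty":6.1,"tz":-2.8,"twist":0},{"hand":50,"tx":2.73,"ty":6.1,"tz":-2.8,"twist":0},{"hand":50,"tx":2.73,"ty":6.1,"tz":-2.8,"twist":0}]'; python3 st.py; python3 - <<'E'
from plant import cams,bot
import cv2
from h import *
o=bot.get_obs();d=cams.read_camera("wrist");print(d["hand_eye"].round(3))
cv2.imwrite("pics/w1.png",d["color"][:,:,::-1])
T=np.eye(4);T[:3,:3]=rot(o["tcp_rot"]);T[:3,3]=o["eef_pos"];X=T@d["hand_eye"]
def pj(P):
    p=X[:3,:3].T@(np.array(P)-X[:3,3]); return d["cx"]+d["fx"]*p[0]/-p[2],d["cy"]-d["fy"]*p[1]/-p[2]
print("pred handle",pj((.5314,-.007,.064)),pj((.5324,.03,.064)),pj((.5304,-.044,.064)))
E
```

```text
t: 2.2
eef_pos: [0.5315, -0.0093, 0.1473]
tcp_rot: [0.001, 1.0, -0.015, -0.0]
ft_force: [-0.5, -0.0, 0.1]
width: 0.0499
2.2 [ 0.5315 -0.0093  0.1473] xang -1.77 z [-0.001 -0.002 -1.   ] F [-0.45 -0.03  0.08] w 0.0499 q [ 0.16  0.59 -0.29  1.93  0.26  0.66 -0.32]
[[ 1.     0.    -0.     0.001]
 [ 0.    -0.959 -0.283 -0.072]
 [-0.     0.283 -0.959 -0.142]
 [ 0.     0.     0.     1.   ]]
pred handle (np.float64(319.86810278329176), np.float64(244.83990346208805)) (np.float64(319.59055265368534), np.float64(191.45559387752414)) (np.float64(320.1218659317051), np.float64(293.6489978597628))
```

View pics/w1.png

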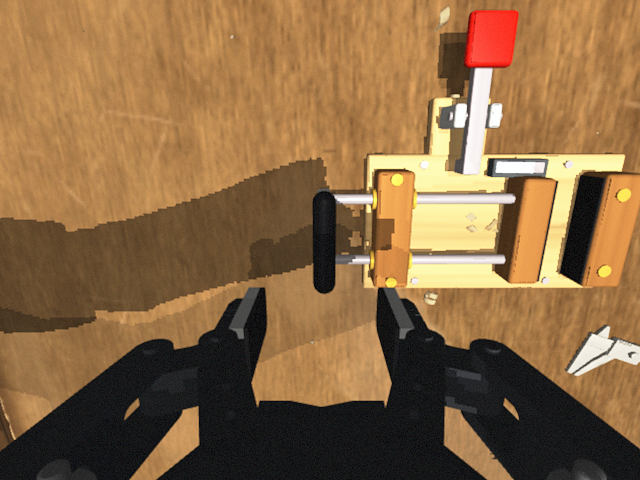

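The wrist view shows the handle centred at about (324,242), with (320,245) predicted. It lies between the fingers, so I'll descend and grip.

```bash
python3 -m handwheel '[{"hand":50,"tx":0.08,"ty":0.08,"tz":-1.2,"twist":0},{"hand":50,"tx":0.08,"ty":0.08,"tz":-2.4,"twist":0},{"hand":50,"tx":0.08,"ty":0.08,"tz":-3.45,"twist":0},{"hand":50,"tx":0.08,"ty":0.08,"tz":-3.45,"twist":0},{"hand":10,"tx":0.08,"ty":0.08,"tz":-3.45,"twist":0},{"hand":10,"tx":0.08,"ty":0.08,"tz":-3.45,"twist":0},{"hand":10,"tx":0.08,"ty":0.08,"tz":-3.45,"twist":0},{"hand":10,"tx":0.08,"ty":0.08,"tz":-3.45,"twist":0}]' 60; python3 st.py
```

```text
t: 3.25
eef_pos: [0.5335, -0.0047, 0.0454]
tcp_rot: [0.001, 1.0, -0.014, -0.0]
ft_force: [-3.1, -0.1, 6.0]
width: 0.0141
3.25 [ 0.5335 -0.0047  0.0454] xang -1.6 z [-0.001 -0.001 -1.   ] F [-3.1  -0.07  5.96] w 0.0141 q [ 0.09  0.76 -0.21  1.98  0.34  0.44 -0.4 ]
```

```bash
python3 -m handwheel '[{"hand":10,"tx":-0.4,"ty":0.01,"tz":0,"twist":0},{"hand":10,"tx":-0.8,"ty":0.02,"tz":0,"twist":0},{"hand":10,"tx":-1.2,"ty":0.03,"tz":0,"twist":0},{"hand":10,"tx":-1.6,"ty":0.04,"tz":0,"twist":0},{"hand":10,"tx":-2,"ty":0.05,"tz":0,"twist":0},{"hand":10,"tx":-2.1,"ty":0.06,"tz":0,"twist":0},{"hand":10,"tx":-2.1,"ty":0.06,"tz":0,"twist":0}]' ; python3 st.py;  python3 -m handwheel '[{"hand":10,"tx":-0.1,"ty":0,"tz":0,"twist":0},{"hand":10,"tx":-0.15,"ty":0,"tz":0,"twist":0},{"hand":10,"tx":-0.15,"ty":0,"tz":0,"twist":0}]' ; python3 st.py
```

```text
t: 4.12
eef_pos: [0.4772, -0.003, 0.0455]
tcp_rot: [-0.0, 1.0, -0.014, 0.006]
ft_force: [8.7, -3.9, -4.5]
width: 0.0139
4.125 [ 0.4772 -0.003   0.0455] xang -1.65 z [ 0.012  0.001 -1.   ] F [ 8.71 -3.89 -4.49] w 0.0139 q [ 0.06  0.71 -0.16  2.14  0.37  0.3  -0.44]
t: 4.5
eef_pos: [0.4735, -0.0029, 0.0455]
tcp_rot: [-0.001, 1.0, -0.014, 0.007]
ft_force: [9.8, -3.6, -5.3]
width: 0.0139
4.5 [ 0.4735 -0.0029  0.0455] xang -1.66 z [ 0.013  0.001 -1.   ] F [ 9.84 -3.64 -5.28] w 0.0139 q [ 0.06  0.71 -0.16  2.15  0.37  0.29 -0.45]
```

```bash
python3 -m handwheel '[{"hand":10,"tx":-0.1,"ty":0,"tz":0,"twist":0},{"hand":10,"tx":-0.2,"ty":0,"tz":0,"twist":0},{"hand":10,"tx":-0.2,"ty":0,"tz":0,"twist":0}]' ; python3 st.py;  python3 -m handwheel '[{"hand":10,"tx":-0.1,"ty":0,"tz":0,"twist":0},{"hand":10,"tx":-0.15,"ty":0,"tz":0,"twist":0},{"hand":10,"tx":-0.15,"ty":0,"tz":0,"twist":0}]' ; python3 st.py
```

```text
t: 4.88
eef_pos: [0.4672, -0.0027, 0.0455]
tcp_rot: [-0.001, 1.0, -0.014, 0.006]
ft_force: [10.0, -3.0, -4.5]
width: 0.0142
4.875 [ 0.4672 -0.0027  0.0455] xang -1.65 z [ 0.013  0.001 -1.   ] F [10.   -3.04 -4.54] w 0.0142 q [ 0.05  0.7  -0.16  2.17  0.37  0.28 -0.45]
t: 5.25
eef_pos: [0.4657, -0.0026, 0.0456]
tcp_rot: [-0.001, 1.0, -0.015, 0.009]
ft_force: [15.4, -3.8, -11.1]
width: 0.0141
5.25 [ 0.4657 -0.0026  0.0456] xang -1.68 z [ 0.018  0.002 -1.   ] F [ 15.39  -3.79 -11.14] w 0.0141 q [ 0.05  0.7  -0.15  2.18  0.38  0.27 -0.46]
```

```bash
python3 -m handwheel '[{"hand":10,"tx":-0.1,"ty":0,"tz":0,"twist":0},{"hand":10,"tx":-0.1,"ty":0,"tz":0,"twist":0},{"hand":10,"tx":-0.1,"ty":0,"tz":0,"twist":0}]' ; python3 st.py;  python3 -m handwheel '[{"hand":10,"tx":0.15,"ty":0,"tz":0,"twist":0},{"hand":10,"tx":0.35,"ty":0,"tz":0,"twist":0},{"hand":10,"tx":0.45,"ty":0,"tz":0,"twist":0},{"hand":10,"tx":0.45,"ty":0,"tz":0,"twist":0}]' ; python3 st.py; python3 - <<'E'
from plant import cams
import cv2
d=cams.read_camera("wrist")
cv2.imwrite("pics/w2.png",d["color"][:,:,::-1])
E
```

```text
t: 5.62
eef_pos: [0.4657, -0.0026, 0.0457]
tcp_rot: [-0.002, 1.0, -0.015, 0.011]
ft_force: [19.6, -5.4, -15.8]
width: 0.0141
5.625 [ 0.4657 -0.0026  0.0457] xang -1.7 z [ 0.023  0.003 -1.   ] F [ 19.63  -5.42 -15.8 ] w 0.0141 q [ 0.05  0.7  -0.15  2.18  0.38  0.26 -0.47]
t: 6.12
eef_pos: [0.4684, -0.0028, 0.0453]
tcp_rot: [0.0, 1.0, -0.014, 0.002]
ft_force: [2.0, -2.4, 7.0]
width: 0.0142
6.125 [ 0.4684 -0.0028  0.0453] xang -1.61 z [ 0.004 -0.    -1.   ] F [ 1.97 -2.41  6.97] w 0.0142 q [ 0.06  0.71 -0.17  2.16  0.38  0.3  -0.46]
```

View pics/w2.png

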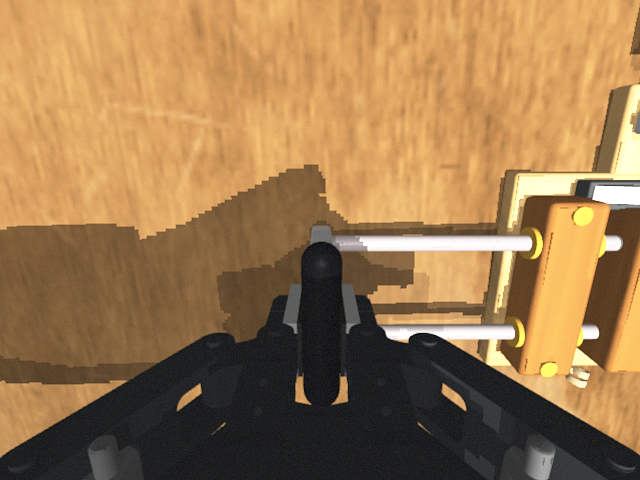

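The handle is in the fingers at (322,320). The pull force has dropped from 10 N to 2 N with the jaw about 65 mm out, so the catch is holding. I'll let go and lift.

```bash
python3 -m handwheel '[{"hand":50,"tx":0,"ty":0,"tz":0,"twist":0},{"hand":50,"tx":0,"ty":0,"tz":0,"twist":0},{"hand":50,"tx":0,"ty":0,"tz":0,"twist":0},{"hand":50,"tx":0,"ty":0,"tz":0,"twist":0},{"hand":50,"tx":0,"ty":0,"tz":1,"twist":0},{"hand":60,"tx":0,"ty":0,"tz":2.5,"twist":0},{"hand":60,"tx":0,"ty":0,"tz":4,"twist":0},{"hand":60,"tx":0,"ty":0,"tz":4,"twist":0}]' ; python3 st.py; python3 - <<'E'
from plant import cams
import cv2
d=cams.read_camera("wrist");cv2.imwrite("pics/w3.png",d["color"][:,:,::-1])
d=cams.read_camera("scene");cv2.imwrite("pics/s3.png",cv2.resize(d["color"][190:310,170:340,::-1],None,fx=4.5,fy=4.5,interpolation=2))
E
```

```text
t: 7.18
eef_pos: [0.4689, -0.0021, 0.1666]
tcp_rot: [-0.0, 1.0, -0.014, 0.003]
ft_force: [1.0, 0.1, -0.5]
width: 0.0602
7.175 [ 0.4689 -0.0021  0.1666] xang -1.58 z [ 0.007  0.    -1.   ] F [ 1.04  0.11 -0.52] w 0.0602 q [ 0.18  0.49 -0.33  2.08  0.27  0.61 -0.36]
```

View pics/w3.png

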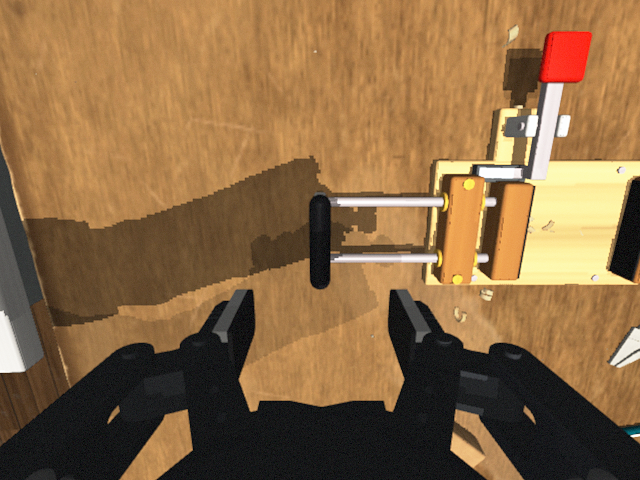

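View pics/s3.png

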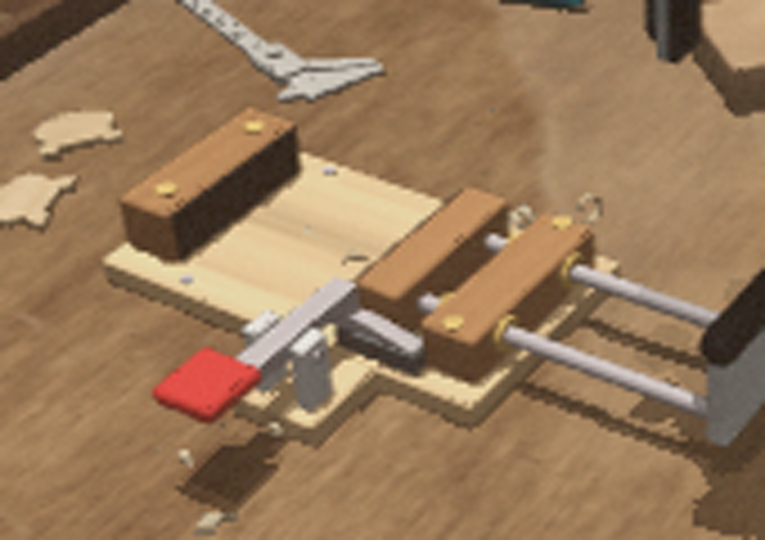

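Both views show the jaw held open: the handle is out at wrist (320,240) and the hook bar sits behind the tooth. Next is the cork block.

```bash
python3 -m handwheel '[{"hand":75,"tx":0.7,"ty":-1.4,"tz":0,"twist":1.4},{"hand":75,"tx":1.4,"ty":-2.8,"tz":0,"twist":2.8},{"hand":75,"tx":2.1,"ty":-4.2,"tz":0,"twist":4.2},{"hand":75,"tx":2.8,"ty":-5.6,"tz":0,"twist":5.6},{"hand":75,"tx":3.5,"ty":-7,"tz":0,"twist":7},{"hand":75,"tx":4.26,"ty":-8.37,"tz":-0.5,"twist":8.5},{"hand":75,"tx":4.26,"ty":-8.37,"tz":-0.5,"twist":8.5},{"hand":75,"tx":4.26,"ty":-8.37,"tz":-0.5,"twist":8.5}]' ; python3 -m handwheel '[{"hand":75,"tx":0,"ty":0,"tz":0,"twist":0}]';python3 st.py; python3 - <<'E'
from plant import cams,bot
import cv2
from h import *
o=bot.get_obs();d=cams.read_camera("wrist")
cv2.imwrite("pics/w4.png",d["color"][:,:,::-1])
import pickle;pickle.dump((o,d),open("w4.pkl","wb"))
E
```

```text
t: 8.28
eef_pos: [0.5935, -0.2521, 0.1469]
tcp_rot: [-0.002, 0.908, 0.418, -0.001]
ft_force: [0.3, 0.9, 0.6]
width: 0.0746
t: 8.4
eef_pos: [0.5943, -0.2515, 0.1486]
tcp_rot: [-0.001, 0.908, 0.419, -0.0]
ft_force: [0.3, -0.3, -0.1]
width: 0.075
8.4 [ 0.5943 -0.2515  0.1486] xang 49.55 z [-0.001  0.001 -1.   ] F [ 0.28 -0.27 -0.1 ] w 0.075 q [ 0.69  0.77 -0.58  1.6   0.5   0.92  0.8 ]
```

View pics/w4.png

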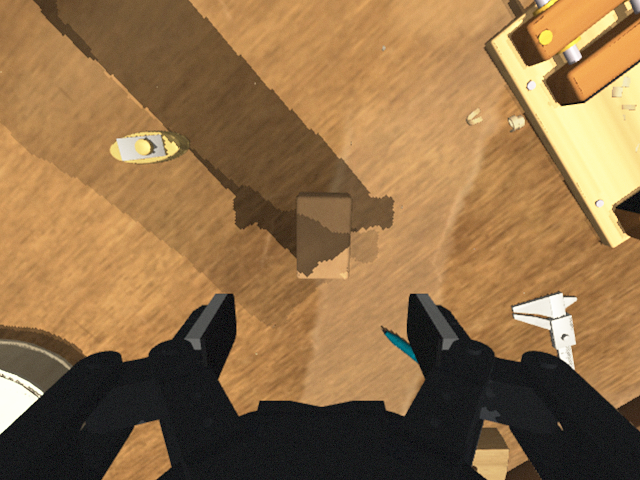

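The cork's top face spans about (297–350, 198–278) and is square to the image. I'll work out its pose from that.

```bash
python3 - <<'E'
import pickle
from h import *
o,d=pickle.load(open("w4.pkl","rb"))
T=np.eye(4);T[:3,:3]=rot(o["tcp_rot"]);T[:3,3]=o["eef_pos"];X=T@d["hand_eye"]
Q=[]
for u,v in ((298,198),(350,198),(349,278),(297,277)):
    r=X[:3,:3]@np.array([(u-d["cx"])/d["fx"],-(v-d["cy"])/d["fy"],-1]); P=X[:3,3]+r*(.028-X[2,3])/r[2]; Q.append(P[:2])
Q=np.array(Q);print(Q.round(4),Q.mean(0),[np.linalg.norm(Q[i]-Q[(i+1)%4]).round(4) for i in range(4)])
yv=Q[0]+Q[1]-Q[2]-Q[3];print(np.degrees(np.arctan2(yv[1],yv[0])))
E
```

```text
[[ 0.5617 -0.2462]
 [ 0.5878 -0.2155]
 [ 0.6393 -0.2583]
 [ 0.6105 -0.2906]] [ 0.59982597 -0.25266789] [np.float64(0.0404), np.float64(0.0669), np.float64(0.0432), np.float64(0.0661)]
138.97673937595994
```

```bash
python3 -m handwheel '[{"hand":75,"tx":0.12,"ty":-0.05,"tz":-1.5,"twist":0},{"hand":75,"tx":0.12,"ty":-0.05,"tz":-3,"twist":0},{"hand":75,"tx":0.12,"ty":-0.05,"tz":-4.2,"twist":0},{"hand":75,"tx":0.12,"ty":-0.05,"tz":-4.8,"twist":0},{"hand":75,"tx":0.12,"ty":-0.05,"tz":-4.8,"twist":0},{"hand":35,"tx":0.12,"ty":-0.05,"tz":-4.8,"twist":0},{"hand":35,"tx":0.12,"ty":-0.05,"tz":-4.8,"twist":0},{"hand":35,"tx":0.12,"ty":-0.05,"tz":-4.8,"twist":0}]' 40; python3 -m handwheel '[{"hand":35,"tx":0,"ty":0,"tz":0,"twist":0},{"hand":35,"tx":0,"ty":0,"tz":0,"twist":0}]';python3 st.py
```

```text
t: 9.45
eef_pos: [0.5996, -0.2553, 0.0068]
tcp_rot: [0.001, 0.908, 0.418, 0.001]
ft_force: [-0.6, 0.4, 6.3]
width: 0.0428
t: 9.7
eef_pos: [0.5996, -0.2553, 0.0067]
tcp_rot: [0.001, 0.908, 0.418, 0.001]
ft_force: [-0.7, 0.1, 6.1]
width: 0.0432
9.7 [ 0.5996 -0.2553  0.0067] xang 49.42 z [ 0.003 -0.001 -1.   ] F [-0.67  0.13  6.06] w 0.0432 q [ 0.63  0.96 -0.47  1.65  0.62  0.69  0.7 ]
```

```bash
python3 -m handwheel '[{"hand":35,"tx":0,"ty":0,"tz":0.7,"twist":0},{"hand":35,"tx":0,"ty":0,"tz":2,"twist":0},{"hand":35,"tx":0,"ty":0,"tz":3.3,"twist":0},{"hand":35,"tx":0,"ty":0,"tz":4.2,"twist":0},{"hand":35,"tx":0,"ty":0,"tz":4.2,"twist":0},{"hand":35,"tx":0,"ty":0,"tz":4.2,"twist":0}]';python3 st.py; python3 - <<'E'
from plant import cams,bot
import cv2
d=cams.read_camera("wrist")
cv2.imwrite("pics/w5.png",d["color"][:,:,::-1])
E
```

```text
t: 10.45
eef_pos: [0.5975, -0.2551, 0.1306]
tcp_rot: [-0.0, 0.908, 0.418, -0.0]
ft_force: [0.2, -0.6, -0.7]
width: 0.0432
10.45 [ 0.5975 -0.2551  0.1306] xang 49.43 z [-0.001 -0.    -1.   ] F [ 0.2  -0.59 -0.69] w 0.0432 q [ 0.68  0.8  -0.57  1.6   0.52  0.9   0.79]
```

View pics/w5.png

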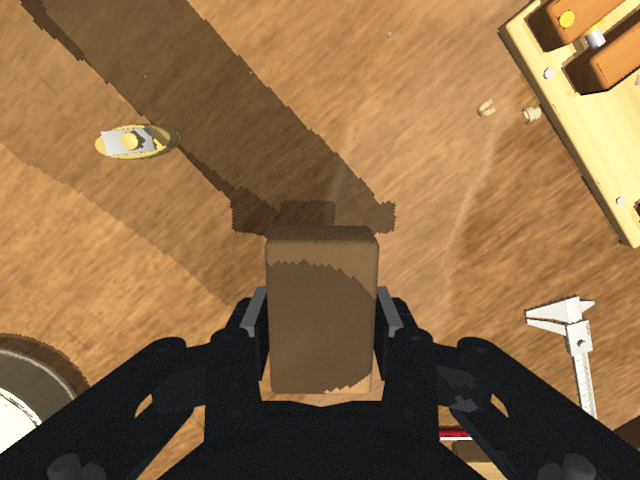

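The cork is held level, at about (267–378, 240–392), centred in the pads. Now to carry it over the gap.

```bash
python3 -m handwheel '[{"hand":35,"tx":0.4,"ty":1.3,"tz":0,"twist":-1.4},{"hand":35,"tx":0.9,"ty":2.7,"tz":0,"twist":-2.8},{"hand":35,"tx":1.5,"ty":4.1,"tz":0,"twist":-4.2},{"hand":35,"tx":2,"ty":5.5,"tz":0,"twist":-5.6},{"hand":35,"tx":2.5,"ty":7,"tz":0,"twist":-7},{"hand":35,"tx":2.96,"ty":8.13,"tz":0,"twist":-8.5},{"hand":35,"tx":2.96,"ty":8.13,"tz":0,"twist":-8.5},{"hand":35,"tx":2.96,"ty":8.13,"tz":0,"twist":-8.5}]'; python3 -m handwheel '[{"hand":35,"tx":0,"ty":0,"tz":0,"twist":0},{"hand":35,"tx":0,"ty":0,"tz":0,"twist":0}]';python3 st.py; python3 - <<'E'
from plant import cams,bot
import cv2
d=cams.read_camera("wrist")
cv2.imwrite("pics/w6.png",d["color"][:,:,::-1])
E
```

```text
t: 11.5
eef_pos: [0.686, -0.0118, 0.1294]
tcp_rot: [0.001, 1.0, -0.013, -0.001]
ft_force: [0.7, -0.2, -0.4]
width: 0.0432
t: 11.75
eef_pos: [0.6867, -0.0127, 0.1306]
tcp_rot: [0.0, 1.0, -0.015, -0.0]
ft_force: [-1.0, 0.1, -0.5]
width: 0.043
11.75 [ 0.6867 -0.0127  0.1306] xang -1.67 z [-0.001 -0.    -1.   ] F [-1.04  0.1  -0.46] w 0.043 q [ 0.14  0.81 -0.3   1.49  0.28  0.89 -0.28]
```

View pics/w6.png

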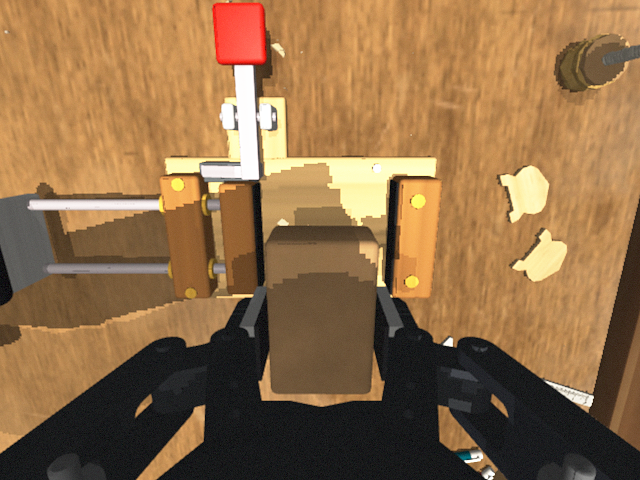

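The gap's faces are at columns about 260 and 387, so the middle is about 323, in line with the tool at 320. I'll lower in two stages.

```bash
python3 -m handwheel '[{"hand":35,"tx":0.02,"ty":0.05,"tz":-1,"twist":0},{"hand":35,"tx":0.02,"ty":0.05,"tz":-2,"twist":0},{"hand":35,"tx":0.02,"ty":0.05,"tz":-2.8,"twist":0},{"hand":35,"tx":0.02,"ty":0.05,"tz":-3.3,"twist":0},{"hand":35,"tx":0.02,"ty":0.05,"tz":-3.5,"twist":0},{"hand":35,"tx":0.02,"ty":0.05,"tz":-3.6,"twist":0},{"hand":35,"tx":0.02,"ty":0.05,"tz":-3.6,"twist":0}]';python3 st.py;python3 -m handwheel '[{"hand":35,"tx":0,"ty":0,"tz":-0.06,"twist":0},{"hand":35,"tx":0,"ty":0,"tz":-0.1,"twist":0},{"hand":35,"tx":0,"ty":0,"tz":-0.1,"twist":0}]';python3 st.py
```

```text
t: 12.68
eef_pos: [0.6881, -0.0095, 0.0235]
tcp_rot: [-0.0, 1.0, -0.014, 0.001]
ft_force: [-0.6, -0.4, 0.3]
width: 0.0437
12.675 [ 0.6881 -0.0095  0.0235] xang -1.57 z [ 0.001  0.    -1.   ] F [-0.64 -0.41  0.27] w 0.0437 q [ 0.12  0.94 -0.26  1.53  0.33  0.71 -0.32]
t: 13.05
eef_pos: [0.6876, -0.0095, 0.0199]
tcp_rot: [0.0, 1.0, -0.014, 0.0]
ft_force: [-0.2, -0.1, -1.0]
width: 0.0431
13.05 [ 0.6876 -0.0095  0.0199] xang -1.57 z [ 0. -0. -1.] F [-0.22 -0.13 -0.98] w 0.0431 q [ 0.12  0.95 -0.26  1.53  0.33  0.71 -0.32]
```

```bash
python3 -m handwheel '[{"hand":35,"tx":0,"ty":0,"tz":-0.05,"twist":0},{"hand":35,"tx":0,"ty":0,"tz":-0.05,"twist":0},{"hand":55,"tx":0,"ty":0,"tz":-0.05,"twist":0},{"hand":55,"tx":0,"ty":0,"tz":-0.05,"twist":0},{"hand":55,"tx":0,"ty":0,"tz":-0.05,"twist":0},{"hand":55,"tx":0,"ty":0,"tz":0.5,"twist":0},{"hand":55,"tx":0,"ty":0,"tz":2,"twist":0},{"hand":55,"tx":0,"ty":0,"tz":4,"twist":0}]';python3 st.py; python3 -m handwheel '[{"hand":55,"tx":0,"ty":0,"tz":0,"twist":0},{"hand":55,"tx":0,"ty":0,"tz":0,"twist":0}]'; python3 - <<'E'
from plant import cams,bot
import cv2,pickle
o=bot.get_obs();d=cams.read_camera("wrist");pickle.dump((o,d),open("w7.pkl","wb"))
cv2.imwrite("pics/w7.png",d["color"][:,:,::-1])
d=cams.read_camera("scene");cv2.imwrite("pics/s7.png",cv2.resize(d["color"][190:310,170:340,::-1],None,fx=4.5,fy=4.5,interpolation=2))
E
```

```text
t: 14.05
eef_pos: [0.6867, -0.0096, 0.1408]
tcp_rot: [-0.0, 1.0, -0.014, -0.001]
ft_force: [0.6, -0.1, 1.0]
width: 0.055
14.05 [ 0.6867 -0.0096  0.1408] xang -1.55 z [-0.002  0.    -1.   ] F [ 0.58 -0.12  1.03] w 0.055 q [ 0.14  0.79 -0.31  1.48  0.28  0.91 -0.28]
t: 14.3
eef_pos: [0.6875, -0.0096, 0.1407]
tcp_rot: [0.0, 1.0, -0.014, 0.0]
ft_force: [-0.2, -0.7, -1.4]
width: 0.0547
```

View pics/w7.png

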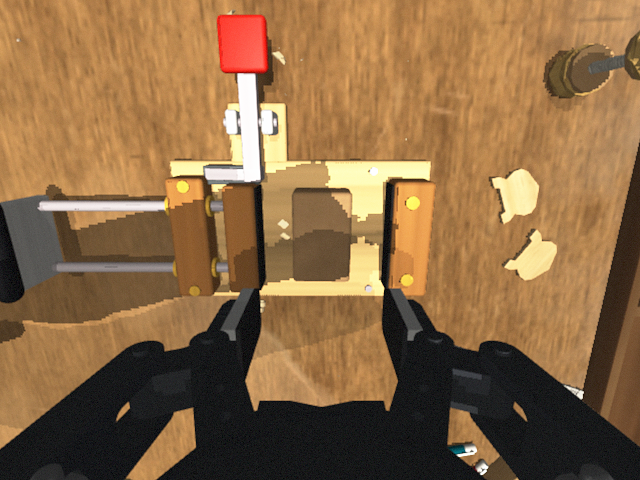

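View pics/s7.png

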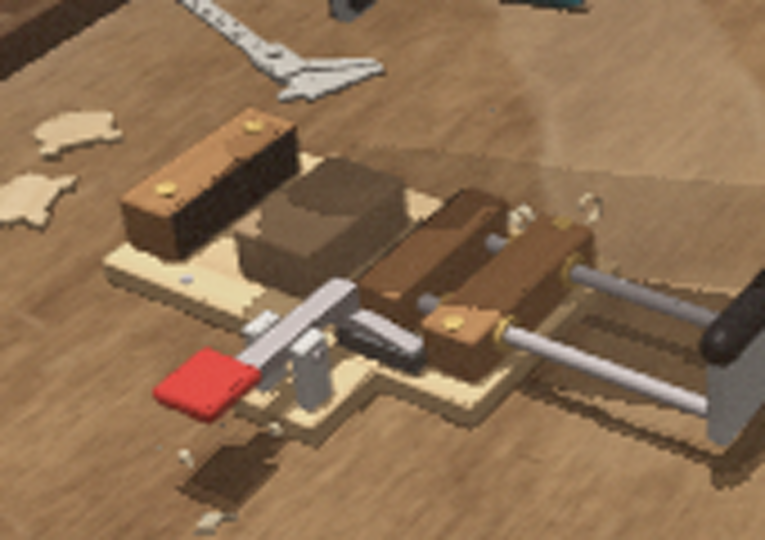

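The block lies flat between the jaws at wrist (293–352, 188–283), and the jaw is still caught. Next I'll shut the fingers and go over the red pad.

```bash
python3 -m handwheel '[{"hand":0,"tx":-0.5,"ty":1.5,"tz":0,"twist":0},{"hand":0,"tx":-1,"ty":3,"tz":0,"twist":0},{"hand":0,"tx":-1.57,"ty":4.4,"tz":0,"twist":0},{"hand":0,"tx":-1.57,"ty":4.4,"tz":0,"twist":0},{"hand":0,"tx":-1.57,"ty":4.4,"tz":-1,"twist":0},{"hand":0,"tx":-1.57,"ty":4.4,"tz":-2.2,"twist":0},{"hand":0,"tx":-1.57,"ty":4.4,"tz":-2.2,"twist":0},{"hand":0,"tx":-1.57,"ty":4.4,"tz":-2.2,"twist":0}]';python3 st.py; python3 - <<'E'
from plant import cams,bot
import cv2
d=cams.read_camera("wrist");cv2.imwrite("pics/w8.png",d["color"][:,:,::-1])
E
```

```text
t: 15.4
eef_pos: [0.641, 0.1221, 0.0742]
tcp_rot: [-0.0, 1.0, -0.014, 0.0]
ft_force: [-0.1, 0.8, 1.1]
width: 0.0002
15.4 [0.641  0.1221 0.0742] xang -1.6 z [ 0.  0. -1.] F [-0.13  0.8   1.1 ] w 0.0002 q [-0.07  0.83 -0.27  1.63  0.3   0.73 -0.52]
```

View pics/w8.png

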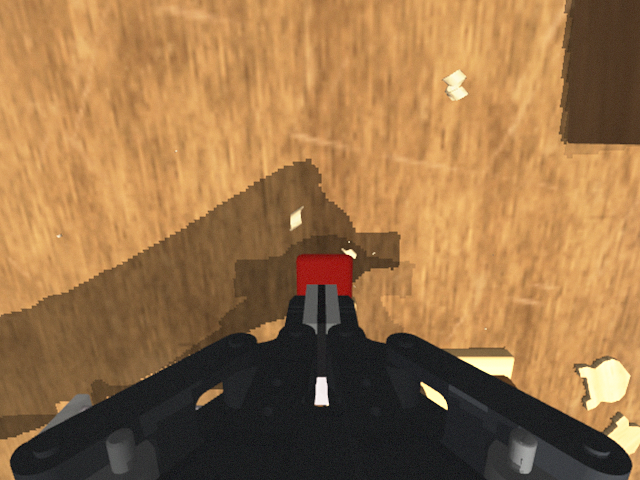

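The tips are over the red pad (columns 297–352, tips at 321). Pressing now.

```bash
python3 -m handwheel '[{"hand":0,"tx":0,"ty":0,"tz":-0.4,"twist":0},{"hand":0,"tx":0,"ty":0,"tz":-0.75,"twist":0},{"hand":0,"tx":0,"ty":0,"tz":-0.95,"twist":0},{"hand":0,"tx":0,"ty":0,"tz":-1.1,"twist":0},{"hand":0,"tx":0,"ty":0,"tz":-1.2,"twist":0},{"hand":0,"tx":0,"ty":0,"tz":-1.2,"twist":0}]';python3 st.py; python3 - <<'E'
from plant import cams,bot
import cv2
d=cams.read_camera("scene");cv2.imwrite("pics/s9.png",cv2.resize(d["color"][190:310,170:340,::-1],None,fx=4.5,fy=4.5,interpolation=2))
E
```

```text
t: 16.2
eef_pos: [0.6405, 0.1231, 0.0377]
tcp_rot: [-0.0, 1.0, -0.013, 0.0]
ft_force: [0.3, 2.3, 2.0]
width: -0.0
16.2 [0.6405 0.1231 0.0377] xang -1.55 z [ 0.     0.001 -1.   ] F [0.3  2.35 2.05] w -0.0 q [-0.09  0.88 -0.25  1.64  0.32  0.66 -0.53]
```

View pics/s9.png

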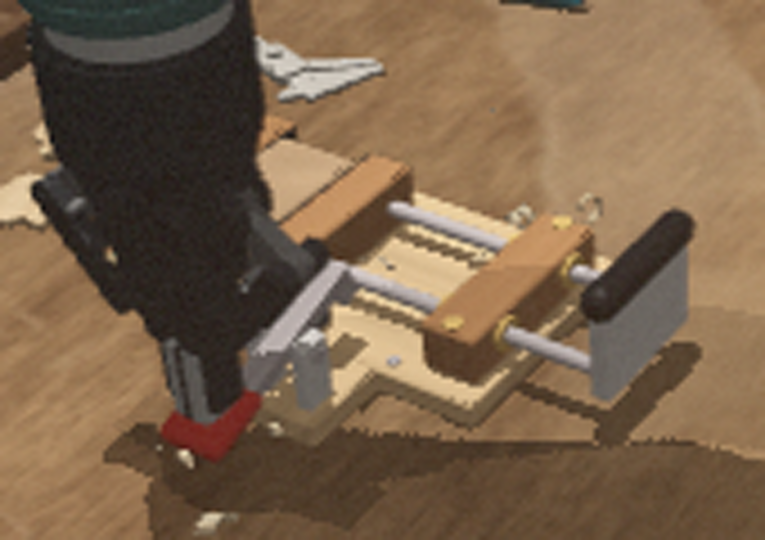

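The jaw has sprung shut on the block (handle now in at (640,260)). I'll lift off and back away to look.

```bash
python3 -m handwheel '[{"hand":0,"tx":0,"ty":0,"tz":0.5,"twist":0},{"hand":0,"tx":0,"ty":0,"tz":1.5,"twist":0},{"hand":0,"tx":0,"ty":0,"tz":3,"twist":0},{"hand":0,"tx":0,"ty":-1.5,"tz":4.5,"twist":0},{"hand":0,"tx":0,"ty":-3,"tz":5,"twist":0},{"hand":0,"tx":0.5,"ty":-4.2,"tz":5,"twist":0},{"hand":0,"tx":0.5,"ty":-4.2,"tz":5,"twist":0},{"hand":0,"tx":0.5,"ty":-4.2,"tz":5,"twist":0}]';python3 -m handwheel '[{"hand":0,"tx":0,"ty":0,"tz":0,"twist":0},{"hand":0,"tx":0,"ty":0,"tz":0,"twist":0}]';python3 st.py; python3 - <<'E'
from plant import cams,bot
import cv2,pickle
o=bot.get_obs();d=cams.read_camera("wrist");pickle.dump((o,d),open("w10.pkl","wb"));cv2.imwrite("pics/w10.png",d["color"][:,:,::-1])
d=cams.read_camera("scene");cv2.imwrite("pics/s10.png",cv2.resize(d["color"][190:310,170:340,::-1],None,fx=4.5,fy=4.5,interpolation=2))
E
```

```text
t: 17.25
eef_pos: [0.6548, -0.0038, 0.1881]
tcp_rot: [0.0, 1.0, -0.014, -0.0]
ft_force: [0.8, -0.5, 0.6]
width: -0.0003
t: 17.5
eef_pos: [0.6551, -0.0023, 0.1878]
tcp_rot: [-0.0, 1.0, -0.013, -0.0]
ft_force: [0.5, -0.0, -0.4]
width: -0.0003
17.5 [ 0.6551 -0.0023  0.1878] xang -1.46 z [-0.  0. -1.] F [ 0.45 -0.05 -0.4 ] w -0.0003 q [ 0.15  0.7  -0.33  1.54  0.26  0.95 -0.28]
```

View pics/w10.png

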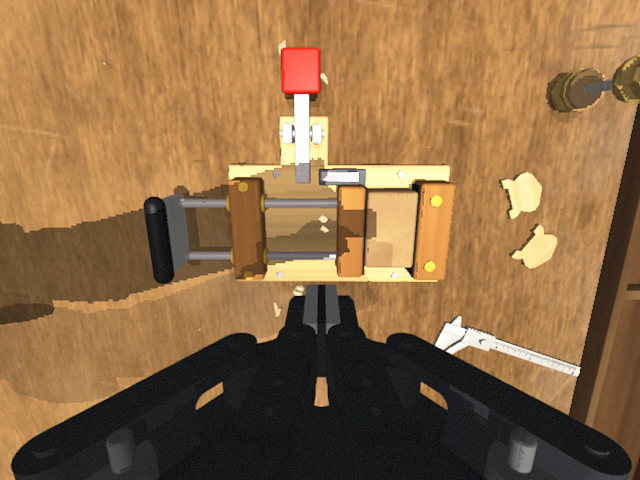

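View pics/s10.png

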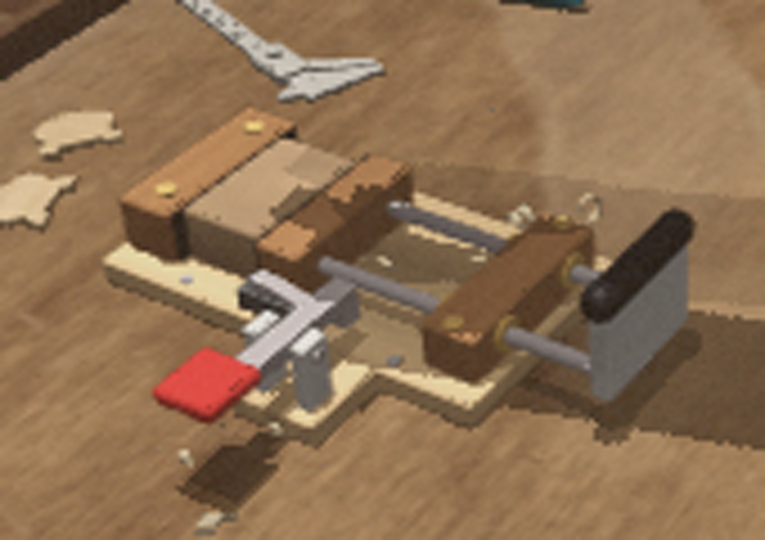

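The block is clamped square between the jaws at wrist (366–416, 190–269). The pad is back at its rest position and the gripper is clear.

```bash
python3 -c "
from plant import workorder
print(workorder.hand_in())"; python3 st.py
```

```text
the job is handed in; nothing more can be done
None
the job is handed in; nothing more can be done
```

The block is clamped in the jig, and I handed the job in at about 17.5 s on the robot clock; the hand-in gives no verdict.

- **Jaw pulled:** I drew the handle out to its stop, where the force rose from about 10 to 20 N. When I eased back it fell to about 2 N with the jaw about 65 mm out. The pictures after letting go showed the hook behind the tooth.
- **Block placed:** I laid the cork flat in the middle of the gap and released it. The wrist and scene pictures showed it flat, in line with the jaws, with the jaw still held open.
- **Jaw released:** I pressed the red pad with the shut fingers to 38 mm above the table. The jaw sprang shut on the block.

In the last pictures the block looks square against the fixed jaw and near the middle of the jaws' width. The pad looks back at rest, and the gripper is about 19 cm up, clear of everything. I judged this final state by eye and did not measure the jaw slide or the block's position. No check failed. The camera estimates of the cork and handle positions disagreed by 2–3 mm, too little to matter here.

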